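# Turn a pastry die plate in its holder and lock it with the bolt

### The arm

A 7-joint arm with a two-finger parallel gripper is mounted at the origin on the work surface. World frame = base frame: x ahead of the robot, y to its left, z up, the work surface at z = 0. Lengths are in mm, angles in rad, forces in N, time in s.
With the tool pointing down it reaches from about 425 to 875 mm from the base axis. Payload 8.4 kg.
Tool frame: the origin (TCP) lies at the very end of the fingers, on their centre line; the grasp point (between the pads) lies 19 mm behind it; x points along the fingers, y is the direction in which the jaws open and shut, and the axes are right-handed (so a half turn about x gives the same grasp; the last joint's range is limited). The gripper opens to 87 mm and grips with 3 to 60 N. Pads are 19 mm wide; open, the fingers measure 117 mm over their backs; the gripper's body (75 mm by 190 mm) begins 51 mm behind the grasp point.
Start: joints at [-1.375, 0.333, 0.04, 1.465, -0.013, 1.343, -0.059], TCP at [188.858, 621.929, 222.546] pointing down, gripper open.
Joint ranges: [-2.58, 2.58], [-0.38, 2.09], [-1.3, 1.39], [0.25, 2.4], [-1.5, 4.64], [0.08, 2.09], [-2.65, 2.65]. Speed limits (rad/s): [2.22, 2.22, 2.79, 2.79, 3.14, 3.14, 3.14].

### API

Orientations are given as a 3x3 rotation matrix whose columns are the frame's x, y, z axes.
In Python, from workcell import * gives the robot as it stands. The module is installed in compiled form; this text tells all that it offers.
- The arm moves only by the tool carry_out, never from a script. Its argument "plan" is one flat list of numbers, 4 for each row, row after row: the shift along the tool's x, y, z in m, then the turn about the tool's x in degrees. In form: [tx, ty, tz, roll, tx, ty, tz, roll, ...]. A call has 1 to 12 rows; each row shifts and turns the commanded pose from where the row before left it, along the tool's axes as they then stand; what a row does not reach is not made up. A row lasts 1/8 s, in which the tool goes at most 62.5 mm and 10.7 degrees, less where a joint would pass 70% of its speed; a pose out of reach is approached as far as the arm can. A call with a gripper value outside its range is refused whole. "gripper" is the finger opening in m, from 0 to 0.087, set as the call begins (left out, the last holds). The fingers move at their own pace and stop on an object; "force" is the grip in N (left out, the last holds). Time passes only in rows, so rows that do not move let the fingers close. It gives the time, the measured TCP pose, the force and the opening at its end, in the units of the state.
- get_state(): the state, without advancing time (a new reading comes with each control period).
- capture(name): name is "scene" or "top"; returns a dict with "pixels" (384x512x3 uint8, red, green, blue), "z_map" (384x512 float32, mm along the optical axis (not along the pixel's ray), 0 where there is no reading), "mtx" (3x3 intrinsics, pixels), "T" (4x4, takes a point from camera to world coordinates). Camera axes: x right, y down, z forward; pixel columns grow to the right and rows downward; lengths in mm; the calibration is good to about 2 mm. A picture is of the moment at which its call begins.
- close_job(): hands the job in, once; it reports no verdict.
Trained networks look in the newest picture that a camera, given by its name, has taken for a name from the list of things; names that differ only in an ending like _2 or _b are one class to them, and where a whole thing is asked for, a point or a joint stands for the part that bears it (a point fixed in the world has none). Each returns a list of dicts, best first, with "score" (0 to 1); they miss things now and then, are a little off and sometimes report something else, mostly with a low value. They report only what shows in the picture. A call takes as long as a camera call. They do not tell look-alikes from the thing itself.
- search_frame(camera, name): "box" ([left, top, right, bottom] as shares, 0 to 1, of the picture: columns of its width, rows of its height, round what is visible of it).
- pinpoint(camera, name): "xy" ([column, row] as shares, 0 to 1, of the picture: columns of its width, rows of its height: a listed point, or the origin of a listed thing).
The state is a dict: "time_s": time; "joints": joint angles; "qvel": joint speeds; "joint_torque": joint torques, N m; "ee_pos": TCP position; "orientation": TCP orientation; "ft_force": force on the tool from outside, world axes, zero at the start; "wrist_torque": the same for the moment, N m; "opening": finger opening in mm.
Only numpy, scipy, OpenCV 4.12 (cv2) and the standard library are available. Lean on these libraries where they do the work, as an engineer would, in place of code of your own. Each camera call takes 0.05 s, during which the arm holds its last target.

### The job

Turn the round die plate in its blue holder by pushing gently on the pins at its edge until its notch faces the bolt between the red marks. Then slide the bolt into the notch and lean on its red tab with a steady push of about 15 N for a second so that the plate is wedged tight, and let go; never shove the plate or the bolt hard, and leave the other things on the table alone.

Things in the scene. Friction and masses are not known exactly. Their poses are not given: they have to be found in the camera images.
- holder: Fixed blue die holder: base 206 x 194 x 12 mm with a seat (steel rim, radius 83 mm, 7 mm longer away from the bolt, 19 mm above the table; opposite the bolt a brass backstop pad, set flush or up to 11 mm inwards) and a bolt guide. Origin: on the table under the seat's centre. x points from there along the bolt to the red marks and the bolt's tab; z up.
- mark (a point): Point midway between the two red marks, 115 mm from the seat's centre along the holder's x, 30 mm above the table. The marks are on top of two steel guide rails (tops 29 mm above the table) that run from 107 to 167 mm from the centre; they are 42 mm wide over their outer faces.
- plate: Loose round aluminium die plate, 156 mm across, 16 mm thick, about 0.6 kg, in the seat with 5 mm of play, up to 12 mm towards the backstop; it turns, and shifts, with a few newtons on a pin. Over 25 N by hand spoils it. Origin: centre of its underside; x points to its one V notch (red floor, mouth 28 mm wide, cut in the upper 8 mm).
- plate_top (a point): Centre of the plate's top face, 28 mm above the table. Axes as the plate's. Four dark steel pins, 14 mm thick and 24 mm high, stand on the plate 63 mm from its centre, at 45, 135, 225 and 315 degrees from the notch; their tops are 52 mm above the table.
- notch (a point): A point in the notch of the plate, on the plate's x axis, 70 mm from its centre and 12 mm above its underside.
- bolt_tab (a point): Centre of the bolt's upright red tab, which moves with the bolt: 12 mm thick along the holder's x, 40 mm wide, from 30 to 63 mm above the table. It is pushed from outside (from further along the holder's x), where there is free room; the base below it is 12 mm high and ends 180 mm from the seat's centre.
- bolt (a joint): Travel (m) of the brass bolt along the holder's -x, 0 (drawn out) to 0.042; 3 N of friction, stays where left. Round nose 16 mm wide; at 0 its tip is 88 mm, the tab 166 mm from the seat's centre. The rim blocks it at 5 to 22 mm if the notch is over 6 degrees off; else it centres the notch, shifts the plate to the backstop and stops hard somewhere from 26 to 38 mm: only felt, as a rise of force. A push over 25 N harms it.
- spare_plate: spare brass die, a smooth disc 100 mm across and 16 mm high with a low hub; a bystander, to be left alone. Origin at its underside
- cutter: steel ring cutter, 72 mm across, 40 mm high; a bystander, to be left alone. Origin at its underside
- brush: pastry brush lying flat; a bystander, to be left alone. Origin at its underside (lying tool: along x)
- spatula: spatula lying flat; a bystander, to be left alone. Origin at its underside (lying tool: along x)
- bowl: steel bowl, 150 mm across, 70 mm high; a bystander, to be left alone. Origin at its underside
- jar: glass jar with red cap, 70 mm across, 100 mm high; a bystander, to be left alone. Origin at its underside
- scraper: white plastic dough scraper, 100 x 130 x 6 mm, lying flat; a bystander, to be left alone. Origin at its underside
Mind the look-alikes: they are no part of the job. Leave any purple look-alike of the plate alone.

How it is judged:
By the outcome, as a careful person would: the job done as asked, in the order asked, and still so for the second after the job is handed in, with the robot touching nothing.
It also fails if it takes over 70 s, if anything falls off the work surface, if the arm or the gripper's body presses on something with over 40 N, if the wrist force passes 120 N, or if a joint passes its speed limit or range.

## Working session

There is one attempt and no reset: what is moved stays moved. The work goes in short steps, Python scripts to look and compute and a tool call to move; the robot and the scene stay as the last step left them, time stands still between calls to the robot, and variables do not carry over. Pictures are saved under pics/ and viewed, and the job is handed in when it is done.

Besides the shell and the picture viewer there is one more tool, called after ">>>" in YAML: its name, and indented under it one key for each argument. carry_out: Moves the arm, as the interface text tells. Its arguments: {"type":"object","properties":{"plan":{"type":"array"},"gripper":{"type":"number"},"force":{"type":"number"}},"required":["plan"]}

```bash
mkdir -p pics
cat > h.py <<'E'
from workcell import *
import numpy as np, cv2
def cap(n,f=None):
    c=capture(n)
    if f: cv2.imwrite('pics/'+f,cv2.cvtColor(c['pixels'],cv2.COLOR_RGB2BGR))
    return c
def toworld(c,u,v,z=None,plane=None):
    K=c['mtx'];T=c['T'];r=np.array([(u-K[0,2])/K[0,0],(v-K[1,2])/K[1,1],1.])
    if plane is not None:
        d=T[:3,:3]@r;s=(plane-T[2,3])/d[2];return T[:3,3]+s*d
    return T[:3,:3]@(r*z)+T[:3,3]
def proj(c,p):
    T=c['T'];q=T[:3,:3].T@(np.array(p)-T[:3,3]);q=c['mtx']@q;return q[:2]/q[2]
E
python3 - <<'E'
from h import *
s=get_state()
for k in s: print(k,np.round(s[k],3).tolist())
for n in ('scene','top'):
    c=cap(n,n+'0.png'); print(n,c['mtx'].tolist(),np.round(c['T'],3).tolist())
    for o in ('holder','mark','plate','plate_top','notch','bolt_tab'):
        for d in pinpoint(n,o)[:3]:
            u,v=d['xy'][0]*512,d['xy'][1]*384
            pl={'holder':0,'mark':30,'plate':12,'plate_top':28,'notch':24,'bolt_tab':46}[o]
            print(n,o,round(d['score'],2),round(u,1),round(v,1),np.round(toworld(c,u,v,plane=pl),1))
E
```

```text
time_s 0.0
joints [-1.375, 0.334, 0.04, 1.466, -0.013, 1.343, -0.058]
qvel [0.002, 0.001, 0.001, -0.0, -0.001, 0.0, 0.001]
joint_torque [-0.0, -65.637, 1.335, -40.381, -0.06, 0.045, 0.0]
ee_pos [188.729, 621.502, 221.629]
orientation [[-0.0, 0.291, 0.957], [-0.002, 0.957, -0.291], [-1.0, -0.002, 0.0]]
ft_force [0.117, 0.48, 0.544]
wrist_torque [0.017, 0.037, 0.001]
opening 86.939
scene [[439.6075022913023, 0.0, 255.79262173029625], [0.0, 439.6075022913023, 185.6269686280314], [0.0, 0.0, 1.0]] [[0.552, 0.714, -0.431, 1215.334], [0.834, -0.467, 0.295, -471.615], [0.009, -0.522, -0.853, 1431.351], [0.0, 0.0, 0.0, 1.0]]
scene holder 0.34 322.6 173.8 [589.8 270.4   0. ]
scene mark 0.97 275.1 202.6 [606.9  31.7  30. ]
scene mark 0.22 284.6 191.2 [586.5  89.   30. ]
scene plate 0.97 188.2 185.9 [ 359.8 -195.2   12. ]
scene plate 0.85 245.8 215.5 [584.8 -81.5  12. ]
scene plate 0.69 228.9 166.7 [369.6 -20.7  12. ]
scene plate_top 0.87 232.2 165.0 [379.3 -11.1  28. ]
scene plate_top 0.64 243.7 212.2 [576.5 -85.   28. ]
scene plate_top 0.6 184.0 182.2 [ 346.6 -203.6   28. ]
scene notch 0.81 23
[... 305 characters left out ...]
 -0.995, 0.099, 378.674], [-1.0, 0.009, -0.015, -8.881], [0.014, -0.099, -0.995, 1232.219], [0.0, 0.0, 0.0, 1.0]]
top holder 0.25 103.8 219.6 [409.8 474.3   0. ]
top mark 0.68 241.6 163.0 [586.4  26.4  30. ]
top plate 0.85 275.9 165.3 [581.  -85.3  12. ]
top plate 0.72 313.7 238.1 [ 343.2 -203.3   12. ]
top plate 0.7 253.0 231.6 [366.2  -8.3  12. ]
top plate_top 0.83 254.3 235.1 [355.3 -12.4  28. ]
top plate_top 0.69 280.3 162.1 [588.8 -98.7  28. ]
top plate_top 0.64 311.0 235.0 [ 353.6 -192.4   28. ]
top notch 0.96 246.7 254.5 [294.4  12.3  24. ]
top notch 0.78 297.9 223.6 [ 390.1 -151.9   24. ]
top notch 0.72 101.3 224.4 [394.  472.2  24. ]
top bolt_tab 0.46 222.2 159.9 [594.2  87.5  46. ]
```

View pics/scene0.png

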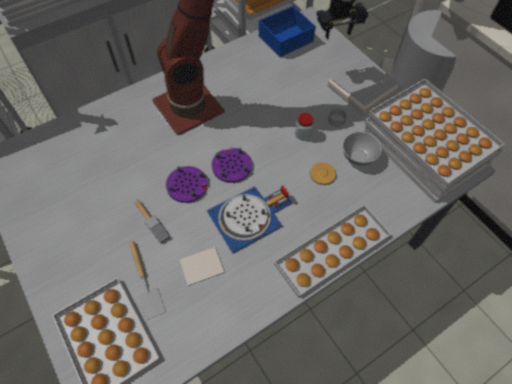

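View pics/top0.png

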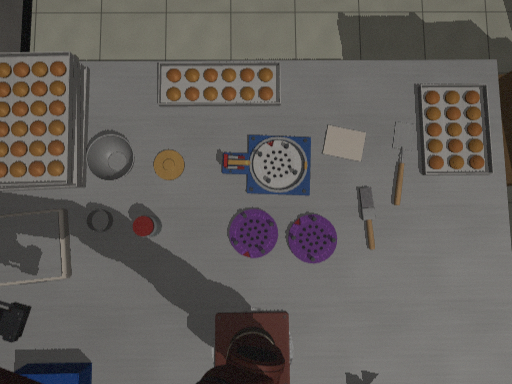

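Run:
```python
import cv2
a=cv2.imread('pics/top0.png')[100:240,190:350]; cv2.imwrite('pics/topc0.png',cv2.resize(a,None,fx=4.5,fy=4.2,interpolation=cv2.INTER_CUBIC))
a=cv2.imread('pics/scene0.png')[140:270,190:330]; cv2.imwrite('pics/scenec0.png',cv2.resize(a,None,fx=4.5,fy=4.5,interpolation=cv2.INTER_CUBIC))
```

```text
(no output)
```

View pics/topc0.png

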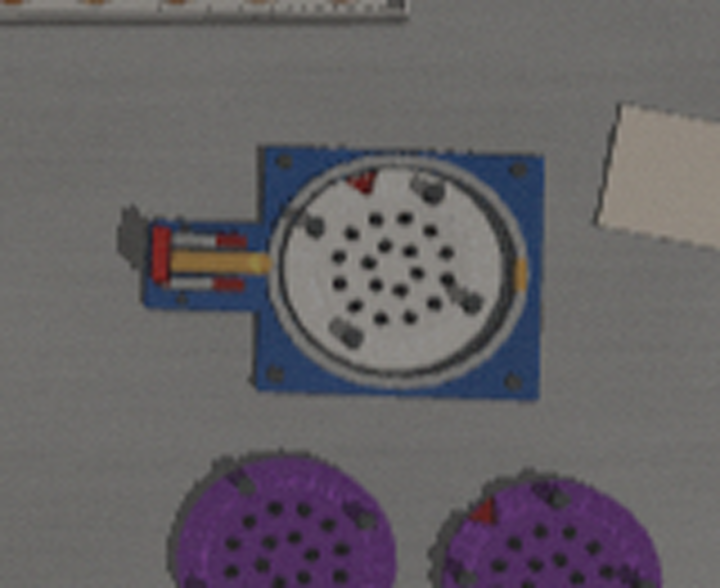

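View pics/scenec0.png

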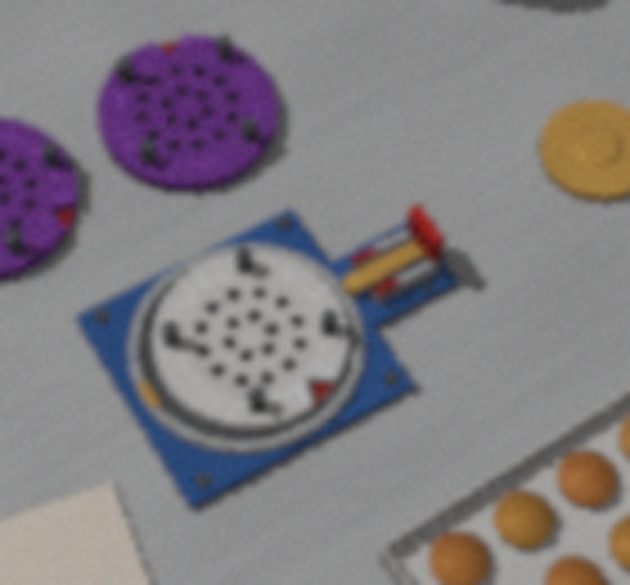

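Candidates for the plate are the white disc in the blue holder at top (277,164) / scene (245,216), the purple disc at top (253,232) and the purple disc at top (313,238). The close crop shows the white one in the blue base with the bolt, so I choose it. Its red notch is at about top (271,143), and the bolt is to the left (world +y), so the plate needs roughly +73° (CCW). Next I measure more precisely.

```bash
cat > m.py <<'E'
from h import *
def measure(tag=None,n='top'):
    c=cap(n,tag)
    im=c['pixels'].astype(int);hsv=cv2.cvtColor(c['pixels'],cv2.COLOR_RGB2HSV).astype(int)
    red=((hsv[...,0]<8)|(hsv[...,0]>172))&(hsv[...,1]>130)&(hsv[...,2]>50)
    blue=(hsv[...,0]>100)&(hsv[...,0]<122)&(hsv[...,1]>110)
    r={}
    out=[]
    nl,l,st,ce=cv2.connectedComponentsWithStats(red.astype(np.uint8),connectivity=8)
    for i in range(1,nl):
        w=toworld(c,*ce[i],plane=25)
        if 470<w[0]<700 and -200<w[1]<120 and st[i,4]>=4: out.append((st[i,4],ce[i].round(1),w.round(1)))
    nl,l,st,ce=cv2.connectedComponentsWithStats(blue.astype(np.uint8))
    for i in range(1,nl):
        w=toworld(c,*ce[i],plane=12)
        if 470<w[0]<700 and -200<w[1]<120 and st[i,4]>40:
            print('blue',st[i],w.round(1))
    return c,out
if __name__=='__main__':
    for n in('top','scene'):
        c,o=measure(None,n)
        for x in o: print(n,x)
        # depth check: mean height around
        z=c['z_map'];vv,uu=np.mgrid[0:384,0:512]
        K=c['mtx'];P=np.stack([(uu-K[0,2])/K[0,0]*z,(vv-K[1,2])/K[1,1]*z,z],-1)@c['T'][:3,:3].T+c['T'][:3,3]
        m=(P[...,0]>460)&(P[...,0]<710)&(P[...,1]>-210)&(P[...,1]<120)&(z>0)
        for lo,hi in((6,15),(15,22),(25,31),(40,70)):
            q=P[m&(P[...,2]>lo)&(P[...,2]<hi)]
            print(n,lo,hi,len(q),q.mean(0).round(1),q.min(0).round(1),q.max(0).round(1))
        mm=m&(P[...,2]>8)
        for lo,hi in((-210,20),):
            pass
        np.save(f'/tmp/P_{n}.npy',P)
        q=P[m&(P[...,2]>25)&(P[...,2]<31)&(P[...,1]<0)]
        (cx,cy),rad=cv2.minEnclosingCircle(q[:,:2].astype(np.float32)); print('plate circ',cx,cy,rad)
        q=P[m&(P[...,2]>8)&(P[...,2]<15)&(P[...,1]<18)]
        print('base rect',cv2.minAreaRect(q[:,:2].astype(np.float32)))
        q=P[m&(P[...,2]>38)]
        _,lab,cen=cv2.kmeans(q[:,:2].astype(np.float32),5,None,(3,50,.1),10,cv2.KMEANS_PP_CENTERS)
        print(cen.round(1),np.bincount(lab.ravel()))
E
python3 m.py
```

```text
blue [233 135  39  25 210] [651.4  -8.8  12. ]
blue [231 137  80  58 754] [ 556.6 -107.6   12. ]
top (np.int32(10), array([270.5, 143.1]), array([652.2, -67.9,  25. ]))
top (np.int32(49), array([225.4, 159.9]), array([597.8,  78.9,  25. ]))
top (np.int32(12), array([240.6, 156.6]), array([608.4,  29.7,  25. ]))
top (np.int32(13), array([240.3, 167.4]), array([573. ,  30.8,  25. ]))
top 6 15 1493 [581.8 -76.8  11.6] [ 463.4 -202.8    6. ] [707.4 114.4  15. ]
top 15 22 617 [583.5 -83.7  18. ] [ 485.5 -194.9   15. ] [681.6  87.4  22. ]
top 25 31 1487 [584.6 -76.1  28.1] [ 507.6 -163.7   25. ] [662.1  76.6  31. ]
top 40 70 126 [588.9 -12.2  55.3] [ 524.5 -149.1   40.6] [645.8  83.9  67. ]
plate circ 589.3275756835938 -94.83425903320312 86.3541030883789
base rect ((584.6680297851562, -90.65868377685547), (213.98182678222656, 196.412841796875), 88.56663513183594)
[[ 529.4  -57.2]
 [ 591.6   76.5]
 [ 640.  -116.9]
 [ 555.1 -142.3]
 [ 614.8  -31.8]] [16 58 18 17 18]
blue [243 188  24  13  80] [523.3  -3.4  12. ]
blue [208 199  83  53 605] [ 622.7 -103.3   12. ]
scene (np.int32(44), array([28
[... 159 characters left out ...]
 array([606.5,  31.9,  25. ]))
scene (np.int32(5), array([260.8, 226.4]), array([656.4, -64.2,  25. ]))
scene 6 15 1026 [597.5 -78.9  11. ] [ 460.2 -209.5    6. ] [709.4 120.   15. ]
scene 15 22 596 [600.7 -88.7  18. ] [ 489.5 -197.7   15. ] [686.5  88.1  22. ]
scene 25 31 918 [587.8 -74.4  28.2] [ 499.4 -181.8   25. ] [675.7  77.2  31. ]
scene 40 70 127 [592.5 -11.4  53.9] [ 524.5 -147.3   40.4] [648.7  86.2  69.4]
plate circ 583.1048583984375 -104.68246459960938 102.10283660888672
base rect ((581.7874145507812, -94.9395751953125), (225.60012817382812, 243.77537536621094), 89.781005859375)
[[ 596.8   75.8]
 [ 558.  -141.1]
 [ 614.3  -31.1]
 [ 644.  -117.1]
 [ 531.9  -56.9]] [63 18 20 18 18]
```

>>> carry_out:
  plan: [0,-0.029,0.0325,0,0,-0.029,0.0325,0,0,-0.029,0.0325,0,0,-0.029,0.0325,0,0,-0.029,0.0325,0,0,-0.029,0.0325,0,0,-0.029,0.0325,0,0,-0.029,0.0325,0,0,-0.029,0.0325,0,0,-0.029,0.0325,0,0,-0.029,0.0325,0,0,-0.029,0.0325,0]
  gripper: 0.024

```text
time_s: 2.3
ee_pos: [461.6, 174.4, 222.9]
orientation: [[0.001, 0.29, 0.957], [0.001, 0.957, -0.29], [-1.0, 0.001, 0.0]]
ft_force: [0.2, 0.6, 0.2]
opening: 24.1
```

```bash
cat > go.py <<'E'
import sys
from h import *
def go(x,y,z,ang):
    s=get_state();R=np.array(s['orientation']);d=np.array([x,y,z])-s['ee_pos']
    cur=np.degrees(np.arctan2(R[1,1],R[0,1]))
    print('t',s['time_s'],'pos',np.round(s['ee_pos'],1),'yang',round(cur,2),'F',np.round(s['ft_force'],2),'open',s['opening'])
    print('shift tool mm',np.round(R.T@d,1),'roll',round(cur-ang,2),'xdir',R[:,0].round(3))
if __name__=='__main__': go(*map(float,sys.argv[1:5]))
E
python3 go.py 642 -117 120 61.6
```

```text
t 2.3 pos [461.6 174.4 222.9] yang 73.11 F [0.23 0.56 0.24] open 24.09891716554788
shift tool mm [ 102.8 -226.5  257.3] roll 11.51 xdir [ 0.001  0.001 -1.   ]
```

>>> carry_out:
  plan: [0,-0.0283,0.0322,0,0,-0.0283,0.0322,0,0.01,-0.0283,0.0322,0,0.015,-0.0283,0.0322,0,0.02,-0.0283,0.0322,0,0.02,-0.0283,0.0322,0,0.02,-0.0283,0.0322,0,0.017,-0.0283,0.0322,0,0,0,0,5.75,0,0,0,5.75,0,0,0,0]

```text
time_s: 3.68
ee_pos: [641.6, -115.8, 120.4]
orientation: [[-0.0, 0.475, 0.88], [-0.0, 0.88, -0.475], [-1.0, -0.0, -0.0]]
ft_force: [0.1, -0.7, 0.0]
opening: 24.2
```

```bash
python3 go.py 642 -117 60 61.6
python3 - <<'E'
from h import *
for n in('top','scene'):
    c=cap(n,n+'1.png')
    for z in (60,34): print(n,proj(c,[642,-117,z]))
a=cv2.imread('pics/top1.png')[110:210,200:340]; b=cv2.imread('pics/scene1.png')[150:250,200:340]
cv2.imwrite('pics/c1.png',cv2.resize(np.vstack([a,b]),None,fx=3,fy=3,interpolation=cv2.INTER_CUBIC))
E
```

```text
t 3.675 pos [ 641.6 -115.8  120.4] yang 61.65 F [ 0.1  -0.7   0.02] open 24.17555680132189
shift tool mm [60.4 -0.8  0.9] roll 0.05 xdir [-0. -0. -1.]
top [286.54815414 143.67689829]
top [285.8396289  145.45806978]
scene [246.02245319 226.32789993]
scene [246.09365354 229.60804527]
```

View pics/c1.png

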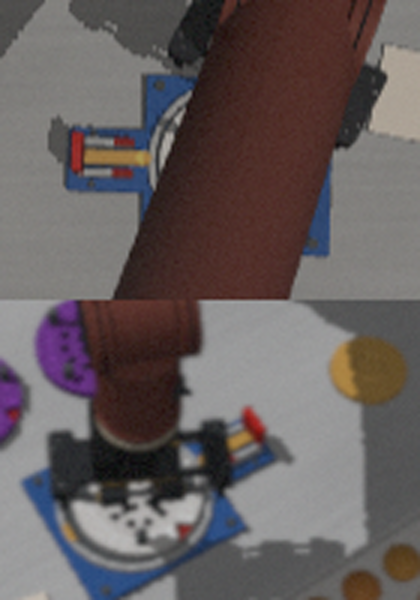

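The arm hides the pin in the top view, at crop (285,145). The scene view shows the fingers over the plate. I descend in steps and watch the force.

>>> carry_out:
  plan: [0.02,-0.001,0.001,0,0.02,0,0,0,0.016,0,0,0,0.007,0,0,0,0.003,0,0,0,0.003,0,0,0,0.003,0,0,0]

```text
time_s: 4.65
ee_pos: [642.4, -117.2, 48.9]
orientation: [[0.001, 0.475, 0.88], [-0.0, 0.88, -0.475], [-1.0, 0.0, 0.001]]
ft_force: [0.1, 0.5, -0.4]
opening: 24.1
```

>>> carry_out:
  plan: [0.003,0,0,0,0.005,0,0,0,0.005,0,0,0,0,0,0,0]

```text
time_s: 5.15
ee_pos: [641.6, -117.2, 35.0]
orientation: [[-0.001, 0.476, 0.88], [0.0, 0.88, -0.476], [-1.0, -0.0, -0.001]]
ft_force: [0.2, -1.2, 0.1]
opening: 23.7
```

```bash
python3 go.py 642 -117 34 61.6
python3 - <<'E'
from h import *
c=cap('scene','scene2.png')
b=cv2.imread('pics/scene2.png')[170:250,200:310]
cv2.imwrite('pics/c2.png',cv2.resize(b,None,fx=6,fy=6,interpolation=cv2.INTER_CUBIC))
E
```

```text
t 5.15 pos [ 641.6 -117.2   35. ] yang 61.6 F [ 0.17 -1.19  0.08] open 23.690916059834443
shift tool mm [0.9 0.3 0.3] roll 0.0 xdir [-0.001  0.    -1.   ]
```

View pics/c2.png

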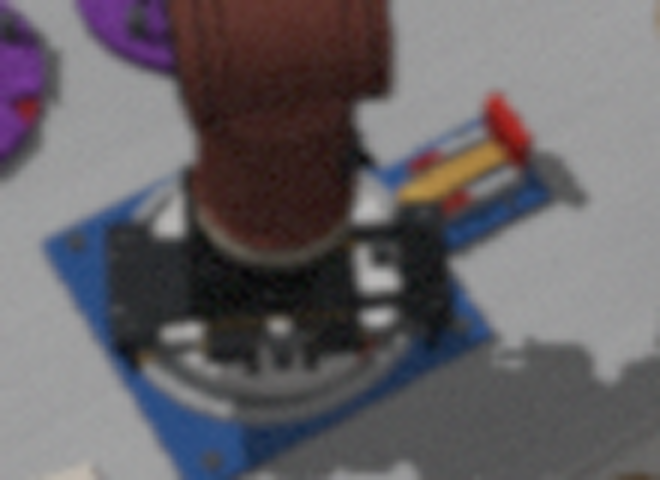

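The pin sits between the fingers (scene ~(246,228)). I now sweep the arc at 4° per row.

>>> carry_out:
  plan: [0,0.0022,0,-2,0,0.0033,-0.0001,-3,0,0.0044,-0.00015,-4,0,0.0044,-0.00015,-4,0,0.0044,-0.00015,-4,0,0.0044,-0.00015,-4,0,0.0044,-0.00015,-4,0,0.0044,-0.00015,-4]

```text
time_s: 6.2
ee_pos: [649.8, -86.9, 35.8]
orientation: [[0.0, -0.014, 1.0], [-0.001, 1.0, 0.014], [-1.0, -0.001, 0.0]]
ft_force: [-0.4, -2.3, -0.6]
opening: 24.1
```

```bash
python3 go.py 649 -87 35 90
python3 - <<'E'
from h import *
c=cap('scene','scene3.png')
b=cv2.imread('pics/scene3.png')[170:250,200:310]
cv2.imwrite('pics/c3.png',cv2.resize(b,None,fx=6,fy=6,interpolation=cv2.INTER_CUBIC))
E
```

```text
t 6.2 pos [649.8 -86.9  35.8] yang 90.81 F [-0.4  -2.27 -0.61] open 24.14425415376757
shift tool mm [ 0.8 -0.1 -0.8] roll 0.81 xdir [ 0.    -0.001 -1.   ]
```

View pics/c3.png

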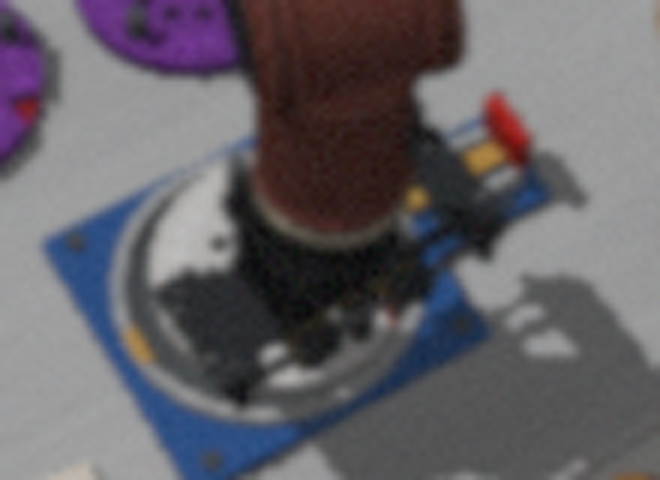

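The plate turns with about 2 N. The notch is now at scene (265,222). Continuing.

>>> carry_out:
  plan: [0,0.0044,-0.00015,-4,0,0.0044,-0.00015,-4,0,0.0044,-0.00015,-4,0,0.0044,-0.00015,-4,0,0.0044,-0.00015,-4,0,0.0044,-0.00015,-4,0,0.0044,-0.00015,-4,0,0.0044,-0.00015,-4,0,0.0044,-0.00015,-4,0,0.0044,-0.00015,-4,0,0.0022,0,-2,0,0,0,0]

```text
time_s: 7.75
ee_pos: [633.2, -44.5, 35.8]
orientation: [[0.0, -0.677, 0.736], [0.0, 0.736, 0.677], [-1.0, -0.0, 0.0]]
ft_force: [-0.5, -0.3, 0.5]
opening: 24.1
```

```bash
python3 go.py 628.3 -40.3 35 137.8
python3 - <<'E'
from h import *
c=cap('scene','scene4.png')
b=cv2.imread('pics/scene4.png')[170:250,200:310]
cv2.imwrite('pics/c4.png',cv2.resize(b,None,fx=6,fy=6,interpolation=cv2.INTER_CUBIC))
c=cap('top','top4.png')
b=cv2.imread('pics/top4.png')[120:210,210:330]
cv2.imwrite('pics/t4.png',cv2.resize(b,None,fx=6,fy=6,interpolation=cv2.INTER_CUBIC))
E
```

```text
t 7.75 pos [633.2 -44.5  35.8] yang 132.58 F [-0.46 -0.31  0.52] open 24.06731306044213
shift tool mm [ 0.8  6.4 -0.8] roll -5.22 xdir [ 0.  0. -1.]
```

View pics/c4.png

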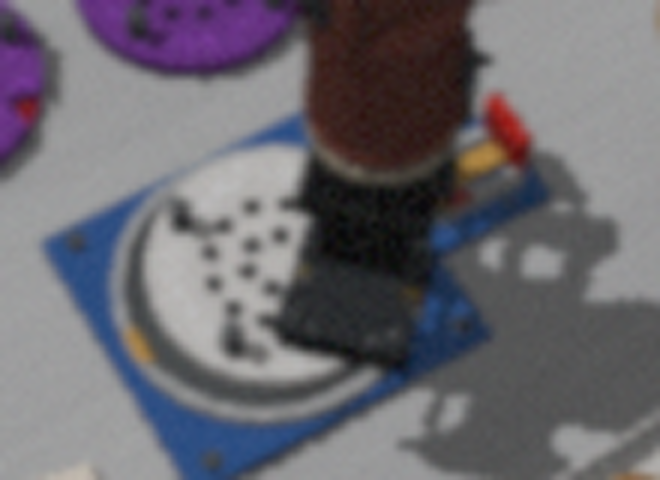

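View pics/t4.png

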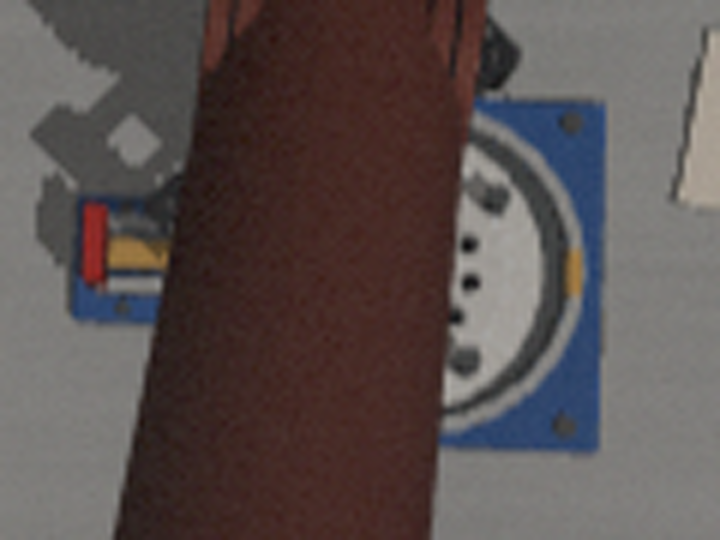

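```bash
cat > pins.py <<'E'
from h import *
def pts(c):
    z=c['z_map'];vv,uu=np.mgrid[0:384,0:512];K=c['mtx']
    P=np.stack([(uu-K[0,2])/K[0,0]*z,(vv-K[1,2])/K[1,1]*z,z],-1)@c['T'][:3,:3].T+c['T'][:3,3]
    return P,z>0
def pins(n,ctr=(586,-87)):
    c=capture(n);P,ok=pts(c)
    m=ok&(P[...,2]>38)&(P[...,2]<60)&(np.hypot(P[...,0]-ctr[0],P[...,1]-ctr[1])<78)
    nl,l,st,ce=cv2.connectedComponentsWithStats(m.astype(np.uint8),connectivity=8)
    r=[]
    for i in range(1,nl):
        if st[i,4]>=8: r.append((int(st[i,4]),ce[i].round(1).tolist(),P[l==i].mean(0).round(1).tolist()))
    return r
if __name__=='__main__':
    for n in('top','scene'):
        for x in pins(n): print(n,x)
E
python3 pins.py
```

```text
top (17, [292.4, 152.1], [616.6, -136.1, 50.6])
top (17, [287.4, 179.1], [530.2, -118.5, 50.7])
scene (16, [229.3, 204.9], [533.0, -118.1, 49.1])
scene (16, [237.9, 225.6], [619.5, -136.5, 49.0])
```

Two pins are visible at top (292,152) and (287,179). They put the notch at about 78°, so 10° remain.

>>> carry_out:
  plan: [0,0.0022,0,-2,0,0.0022,0,-2,0,0.0022,-0.0001,-2,0,0.0022,-0.0001,-2,0,0.002,-0.0001,-2,0,0,0,0]

```text
time_s: 8.7
ee_pos: [624.8, -37.1, 35.6]
orientation: [[-0.0, -0.795, 0.607], [0.0, 0.607, 0.795], [-1.0, 0.0, 0.0]]
ft_force: [-0.4, -0.2, 0.3]
opening: 24.2
```

```bash
python3 go.py 628.3 -40.3 35 137.8;python3 pins.py
```

```text
t 8.7 pos [624.8 -37.1  35.6] yang 142.65 F [-0.44 -0.2   0.26] open 24.20009002241708
shift tool mm [ 0.6 -4.7 -0.4] roll 4.85 xdir [-0.  0. -1.]
top (19, [290.4, 149.8], [624.6, -129.9, 49.0])
top (18, [290.3, 177.2], [536.4, -127.8, 50.2])
scene (15, [249.0, 196.0], [540.4, -38.6, 48.5])
scene (16, [227.7, 207.2], [537.9, -127.9, 49.6])
scene (17, [240.6, 226.1], [627.0, -129.9, 50.5])
```

>>> carry_out:
  plan: [0,-0.0025,0,0,0,-0.0025,0,0,-0.005,0,0,0,-0.015,0,0,0,-0.025,0,0,0,-0.025,0,0,0,-0.015,0,0,-9,0,0,0,-9,0,0,0,-9,0,0,0,-9,0,0,0,0]
  gripper: 0.024

```text
time_s: 10.18
ee_pos: [619.7, -39.3, 100.4]
orientation: [[-0.044, -0.967, 0.251], [-0.008, 0.251, 0.968], [-0.999, 0.041, -0.018]]
ft_force: [-0.0, 0.3, -0.1]
opening: 24.0
```

```bash
python3 go.py 592 120 120 178.3;python3 pins.py
```

```text
t 10.175 pos [619.7 -39.3 100.4] yang 165.43 F [-0.03  0.31 -0.15] open 24.026349870213927
shift tool mm [-19.5  67.6 146.8] roll -12.87 xdir [-0.044 -0.008 -0.999]
top (16, [262.1, 176.9], [538.0, -38.6, 49.2])
scene (15, [249.0, 196.0], [540.7, -38.8, 49.1])
scene (19, [227.8, 207.7], [539.0, -128.2, 47.9])
scene (17, [240.5, 226.2], [627.4, -130.7, 51.7])
```

Run:
```python
from h import *
s=get_state();print(np.round(s['joints'],3),np.round(s['qvel'],3))
```

```text
[ 0.491  0.48  -0.66   1.612  0.314  1.204  2.645] [-0.052 -0.012  0.05   0.004 -0.    -0.003  0.001]
```

The last joint hit its range limit, so I roll back the other way, to tool y ≈ -1.7°.

>>> carry_out:
  plan: [0,0,0,10,0,0,0,10,0,0,0,10,0,0,0,10,0,0,0,10,0,0,0,10,0,0,0,10,0,0,0,10,0,0,0,10,0,0,0,0]
  gripper: 0.0

```text
time_s: 11.52
ee_pos: [620.0, -38.5, 100.7]
orientation: [[-0.043, 0.249, 0.968], [-0.012, 0.968, -0.249], [-0.999, -0.022, -0.039]]
ft_force: [-0.3, -0.3, 1.0]
opening: 0.1
```

```bash
python3 go.py 592 120 120 -1.7
```

```text
t 11.525 pos [620.  -38.5 100.7] yang 75.6 F [-0.26 -0.27  1.03] open 0.10546561261074724
shift tool mm [-20.  146.1 -67.4] roll 77.3 xdir [-0.043 -0.012 -0.999]
```

>>> carry_out:
  plan: [-0.01,0.02,-0.0095,0,-0.01,0.03,-0.014,0,0,0.032,-0.0145,0,0,0.032,-0.0145,0,0,0.032,-0.0145,0,0,0,0,10,0,0,0,10,0,0,0,10,0,0,0,10,0,0,0,10,0,0,0,10,0,0,0,10]

```text
time_s: 13.02
ee_pos: [591.5, 121.6, 120.4]
orientation: [[-0.044, 0.994, 0.095], [-0.009, 0.095, -0.995], [-0.999, -0.045, 0.005]]
ft_force: [-0.0, 0.5, 1.0]
opening: 0.5
```

>>> carry_out:
  plan: [0,0,0,7.3,0,0,0,0]

```text
time_s: 13.28
ee_pos: [591.7, 121.4, 120.3]
orientation: [[-0.044, 0.999, -0.026], [-0.01, -0.026, -1.0], [-0.999, -0.044, 0.011]]
ft_force: [0.4, 0.2, -0.8]
opening: 0.6
```

```bash
python3 go.py 592 120 44 -1.7;python3 pins.py; python3 m.py >/dev/null
python3 - <<'E'
from h import *
from m import measure
for n in('top','scene'):
    c,o=measure(n+'5.png',n)
    for x in o: print(n,x)
a=cv2.imread('pics/top5.png')[110:210,200:340]; b=cv2.imread('pics/scene5.png')[150:250,200:340]
cv2.imwrite('pics/c5.png',cv2.resize(np.vstack([a,b]),None,fx=3,fy=3,interpolation=cv2.INTER_CUBIC))
E
```

```text
t 13.275 pos [591.7 121.4 120.3] yang -1.51 F [ 0.43  0.15 -0.78] open 0.5956118832253899
shift tool mm [76.2  3.7  0.6] roll 0.19 xdir [-0.044 -0.01  -0.999]
top (17, [262.6, 149.1], [626.9, -41.2, 51.2])
top (18, [290.5, 149.8], [624.5, -130.2, 49.4])
top (19, [262.2, 177.0], [537.8, -39.0, 49.3])
top (19, [290.2, 177.2], [536.3, -127.3, 51.3])
scene (15, [249.1, 196.1], [541.3, -38.9, 49.7])
scene (17, [227.7, 207.4], [539.0, -128.5, 50.1])
scene (15, [262.6, 214.0], [630.2, -39.7, 52.2])
scene (18, [240.6, 226.4], [627.3, -130.3, 49.3])
blue [232 135  40  25 214] [651.2  -8.4  12. ]
blue [232 137  79  58 753] [ 556.1 -107.5   12. ]
top (np.int32(4), array([215., 133.]), array([687. , 112.6,  25. ]))
top (np.int32(12), array([213.6, 140.1]), array([663.5, 117.2,  25. ]))
top (np.int32(4), array([217. , 143.2]), array([652.9, 106.1,  25. ]))
top (np.int32(5), array([226.6, 155.8]), array([611.3,  75. ,  25. ]))
top (np.int32(4), array([217.8, 157.5]), array([606. , 103.6,  25. ]))
top (np.int32(11), array([240.3, 156.5]), array([608.5,  30.7,  25. ]))
top (np.int32(15), array([254.1, 164.4]), array([582.4, -13.8,  25. ]))
top (np.int32(14), array([240.2, 167.3]), array([573.3,  31.1,  25. ]))
top (np.int32(6), array([221.8, 191.3]), array([495.8,  90.5,  25. ]))
blue [244 188  18  10  68] [518.  -5.  12.]
blue [208 200  83  52 602] [ 622.7 -103.7   12. ]
scene (np.int32(44), array([284. , 191.2]), array([583.3,  89.1,  25. ]))
scene (np.int32(8), array([275.2, 203. ]), array([606.4,  33. ,  25. ]))
```

View pics/c5.png

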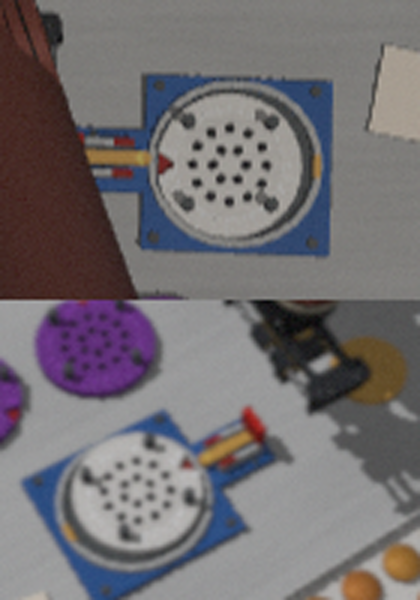

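The notch now faces the bolt, with red at top (254,164) on the bolt line. Pins give ~88.4° against the holder's ~88.4°, but the plate may sit a few mm off to -x. I check that on a zoom.

Run:
```python
from h import *
c=cap('top','top6.png')
a=cv2.imread('pics/top6.png')[128:202,222:316]
# overlay: candidate circles
b=cv2.resize(a,None,fx=8,fy=8,interpolation=cv2.INTER_CUBIC)
cv2.imwrite('pics/c6.png',b)
# profile lines along image lines: through holder centre, world x line & y
im=cv2.cvtColor(c['pixels'],cv2.COLOR_RGB2GRAY)
for off in (-10,0,10):
    vals=[]
    for x in np.arange(490,690,3):
        p=proj(c,[x,-86+off,19]); vals.append(int(cv2.getRectSubPix(im,(1,1),(float(p[0]),float(p[1])))[0,0]))
    print(off,[(int(x),v) for x,v in zip(np.arange(490,690,3),vals) if x<530 or x>640])
```

```text
-10 [(490, 77), (493, 108), (496, 129), (499, 116), (502, 101), (505, 130), (508, 152), (511, 158), (514, 159), (517, 160), (520, 158), (523, 157), (526, 158), (529, 157), (643, 157), (646, 156), (649, 157), (652, 156), (655, 154), (658, 145), (661, 110), (664, 62), (667, 99), (670, 123), (673, 111), (676, 79), (679, 83), (682, 107), (685, 121), (688, 122)]
0 [(490, 77), (493, 102), (496, 126), (499, 122), (502, 113), (505, 138), (508, 154), (511, 159), (514, 158), (517, 157), (520, 159), (523, 161), (526, 158), (529, 154), (643, 158), (646, 159), (649, 158), (652, 156), (655, 155), (658, 147), (661, 115), (664, 68), (667, 94), (670, 123), (673, 115), (676, 87), (679, 87), (682, 108), (685, 122), (688, 122)]
10 [(490, 72), (493, 94), (496, 118), (499, 126), (502, 116), (505, 128), (508, 152), (511, 159), (514, 159), (517, 159), (520, 159), (523, 160), (526, 158), (529, 154), (643, 156), (646, 156), (649, 156), (652, 155), (655, 154), (658, 146), (661, 111), (664, 67), (667, 104), (670, 126), (673, 114), (676, 81), (679, 82), (682, 108), (685, 124), (688, 124)]
```

View pics/c6.png

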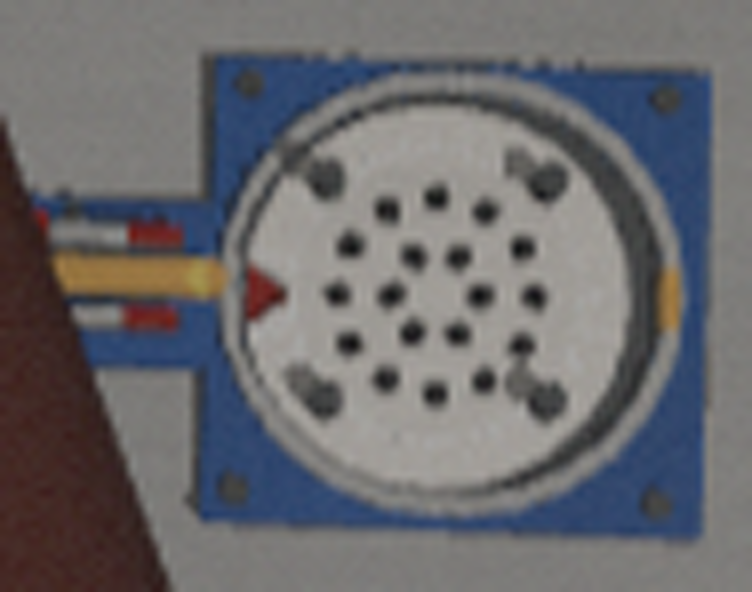

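By rim edges (plane 19) the seat is at x≈583.8 and the plate at x≈581.5. The notch is ≈3.5 mm (~3°) off the bolt line, which is within the bolt's own centring. I go down outside the tab and push slowly, watching the force.

>>> carry_out:
  plan: [0.02,0.001,0,0,0.025,0.001,0,0,0.02,0.001,0,0,0.011,0.0007,0,0,0,0,0,0,0,0,0.003,0,0,0,0.003,0,0,0,0.003,0,0,0,0,0]

```text
time_s: 14.75
ee_pos: [592.2, 109.3, 43.7]
orientation: [[-0.044, 0.999, -0.031], [-0.01, -0.031, -0.999], [-0.999, -0.044, 0.012]]
ft_force: [0.1, 0.4, -0.4]
opening: 0.2
```

```bash
python3 go.py 592 100 44 -1.7
python3 - <<'E'
from h import *
c=cap('scene','scene7.png')
b=cv2.imread('pics/scene7.png')[160:240,240:340]
cv2.imwrite('pics/c7.png',cv2.resize(b,None,fx=6,fy=6,interpolation=cv2.INTER_CUBIC))
E
```

```text
t 14.75 pos [592.2 109.3  43.7] yang -1.79 F [ 0.08  0.4  -0.38] open 0.16901686631040966
shift tool mm [-0.2  0.1  9.3] roll -0.09 xdir [-0.044 -0.01  -0.999]
```

View pics/c7.png

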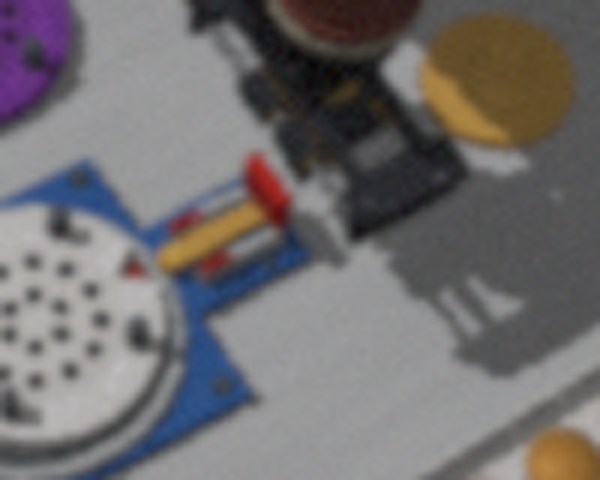

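The fingers stand just outside the tab (scene ~(285,191)). Advancing.

>>> carry_out:
  plan: [0,0,0.002,0,0,0,0.002,0,0,0,0.002,0,0,0,0.002,0,0,0,0.002,0,0,0,0.002,0,0,0,0,0]

```text
time_s: 15.68
ee_pos: [591.7, 97.5, 43.6]
orientation: [[-0.045, 0.999, -0.03], [-0.01, -0.031, -0.999], [-0.999, -0.044, 0.012]]
ft_force: [-0.4, 0.0, 0.4]
opening: 0.2
```

>>> carry_out:
  plan: [0,0,0.002,0,0,0,0.002,0,0,0,0.001,0,0,0,0.001,0]

```text
time_s: 16.18
ee_pos: [591.4, 92.2, 43.6]
orientation: [[-0.045, 0.999, -0.03], [-0.01, -0.03, -0.999], [-0.999, -0.044, 0.011]]
ft_force: [-0.1, 3.1, -0.4]
opening: 0.8
```

>>> carry_out:
  plan: [0,0,0.001,0,0,0,0.001,0,0,0,0.001,0,0,0,0.001,0]

```text
time_s: 16.68
ee_pos: [591.2, 87.7, 43.6]
orientation: [[-0.045, 0.999, -0.03], [-0.01, -0.03, -0.999], [-0.999, -0.045, 0.011]]
ft_force: [0.7, 2.8, 0.1]
opening: 0.0
```

```bash
python3 go.py 592 81 44 -1.7
python3 - <<'E'
from h import *
c=cap('scene','scene8.png')
b=cv2.imread('pics/scene8.png')[160:240,240:340]
cv2.imwrite('pics/c8.png',cv2.resize(b,None,fx=6,fy=6,interpolation=cv2.INTER_CUBIC))
E
```

```text
t 16.675 pos [591.2  87.7  43.6] yang -1.75 F [0.68 2.8  0.12] open 0.031012711270962178
shift tool mm [-0.4  1.   6.7] roll -0.05 xdir [-0.045 -0.01  -0.999]
```

View pics/c8.png

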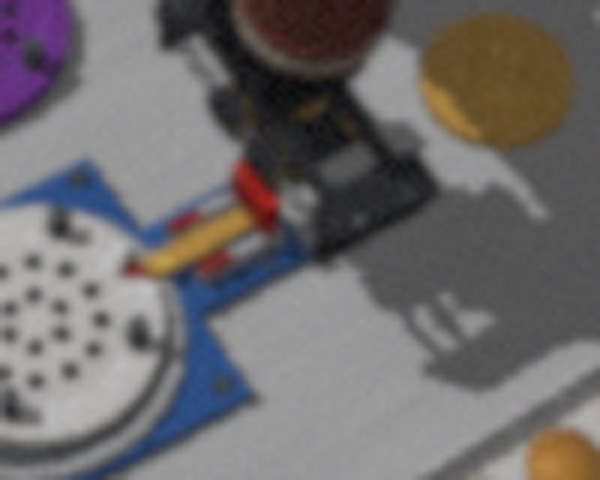

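The bolt slides at ~3 N and its nose is entering the notch (scene ~(264,204)). Continuing.

>>> carry_out:
  plan: [0,0,0.001,0,0,0,0.001,0,0,0,0.001,0,0,0,0.001,0]

```text
time_s: 17.23
ee_pos: [591.1, 83.7, 43.7]
orientation: [[-0.045, 0.999, -0.03], [-0.01, -0.031, -0.999], [-0.999, -0.045, 0.011]]
ft_force: [-1.3, 3.0, -1.1]
opening: 0.7
```

>>> carry_out:
  plan: [0,0,0.001,0,0,0,0.001,0,0,0,0.001,0,0,0,0.001,0]

```text
time_s: 17.73
ee_pos: [591.0, 79.8, 43.7]
orientation: [[-0.045, 0.999, -0.03], [-0.01, -0.031, -0.999], [-0.999, -0.045, 0.011]]
ft_force: [-1.6, 3.9, -0.9]
opening: 0.4
```

>>> carry_out:
  plan: [0,0,0.001,0,0,0,0.001,0,0,0,0.001,0,0,0,0.001,0]

```text
time_s: 18.23
ee_pos: [590.9, 75.7, 43.8]
orientation: [[-0.045, 0.999, -0.03], [-0.01, -0.031, -0.999], [-0.999, -0.044, 0.011]]
ft_force: [-0.3, 3.3, -1.5]
opening: 0.6
```

```bash
python3 go.py 592 70 44 -1.7; python3 pins.py
python3 - <<'E'
from h import *
c=cap('scene','scene9.png')
b=cv2.imread('pics/scene9.png')[160:240,240:340]
cv2.imwrite('pics/c9.png',cv2.resize(b,None,fx=6,fy=6,interpolation=cv2.INTER_CUBIC))
E
```

```text
t 18.225 pos [590.9  75.7  43.8] yang -1.75 F [-0.3   3.34 -1.45] open 0.6133248109095933
shift tool mm [-0.2  1.2  5.7] roll -0.05 xdir [-0.045 -0.01  -0.999]
top (17, [263.5, 148.6], [628.6, -44.1, 50.4])
top (19, [291.4, 149.8], [624.4, -133.0, 49.4])
top (17, [262.4, 176.1], [540.5, -39.7, 50.3])
top (18, [290.1, 177.3], [536.1, -127.3, 49.7])
scene (18, [249.5, 196.8], [544.2, -38.9, 48.6])
scene (18, [227.6, 207.3], [538.4, -128.5, 50.2])
scene (16, [261.6, 215.4], [631.8, -45.0, 49.3])
scene (18, [240.3, 227.0], [628.7, -132.1, 48.9])
```

View pics/c9.png

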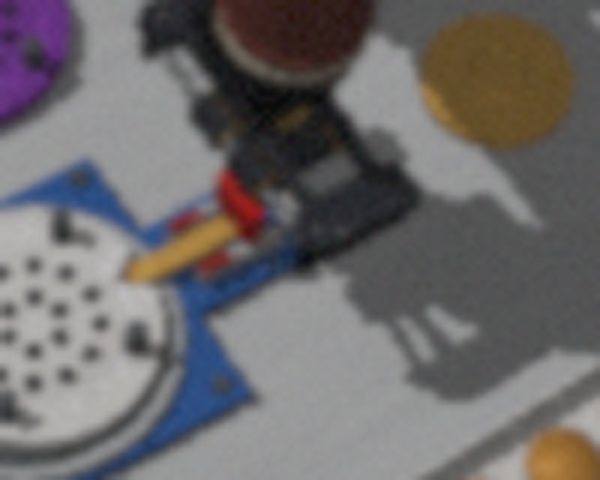

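The nose is in the notch, which is centring (plate turned ~1.5°, force 3–4 N). Continuing.

>>> carry_out:
  plan: [0,0,0.001,0,0,0,0.001,0,0,0,0.001,0,0,0,0.001,0]

```text
time_s: 18.88
ee_pos: [590.9, 71.8, 43.9]
orientation: [[-0.045, 0.999, -0.03], [-0.01, -0.031, -0.999], [-0.999, -0.044, 0.011]]
ft_force: [-1.3, 3.7, -1.6]
opening: 0.4
```

>>> carry_out:
  plan: [0,0,0.001,0,0,0,0.001,0,0,0,0,0]

```text
time_s: 19.25
ee_pos: [590.8, 69.6, 43.9]
orientation: [[-0.045, 0.999, -0.03], [-0.01, -0.031, -0.999], [-0.999, -0.044, 0.012]]
ft_force: [-0.9, 3.9, -0.8]
opening: 0.6
```

>>> carry_out:
  plan: [0,0,0.001,0,0,0,0.0005,0,0,0,0,0]

```text
time_s: 19.62
ee_pos: [590.7, 68.2, 43.9]
orientation: [[-0.045, 0.999, -0.03], [-0.01, -0.031, -0.999], [-0.999, -0.044, 0.012]]
ft_force: [-1.3, 3.9, -2.2]
opening: 0.5
```

```bash
python3 go.py 592 70 44 -1.7; python3 pins.py
```

```text
t 19.625 pos [590.7  68.2  43.9] yang -1.76 F [-1.34  3.87 -2.24] open 0.4728618023499477
shift tool mm [-0.2  1.2 -1.8] roll -0.06 xdir [-0.045 -0.01  -0.999]
top (19, [265.2, 148.0], [630.7, -49.6, 50.4])
top (18, [292.8, 149.9], [624.0, -137.6, 49.7])
top (18, [263.5, 175.8], [541.4, -43.1, 50.8])
top (16, [291.5, 177.5], [535.3, -131.6, 50.2])
scene (17, [248.5, 197.1], [544.3, -43.2, 50.4])
scene (17, [226.8, 207.9], [538.2, -132.0, 48.4])
scene (17, [260.7, 216.4], [633.7, -50.0, 50.6])
scene (18, [238.5, 227.2], [626.6, -138.3, 50.5])
```

>>> carry_out:
  plan: [0,0,0.0005,0,0,0,0.0005,0,0,0,0.0005,0,0,0,0.0005,0,0,0,0,0]

```text
time_s: 20.35
ee_pos: [590.7, 66.2, 43.9]
orientation: [[-0.045, 0.999, -0.03], [-0.01, -0.031, -0.999], [-0.999, -0.044, 0.012]]
ft_force: [-0.7, 3.7, -1.3]
opening: 0.3
```

>>> carry_out:
  plan: [0,0,0.0005,0,0,0,0.0005,0,0,0,0,0]

```text
time_s: 20.72
ee_pos: [590.7, 65.2, 43.9]
orientation: [[-0.045, 0.999, -0.03], [-0.01, -0.031, -0.999], [-0.999, -0.044, 0.012]]
ft_force: [-1.4, 3.6, -2.2]
opening: 0.6
```

>>> carry_out:
  plan: [0,0,0.0005,0,0,0,0.0005,0,0,0,0,0]

```text
time_s: 21.1
ee_pos: [590.6, 64.2, 43.9]
orientation: [[-0.045, 0.999, -0.03], [-0.01, -0.031, -0.999], [-0.999, -0.044, 0.012]]
ft_force: [-1.2, 3.5, -1.2]
opening: 0.4
```

>>> carry_out:
  plan: [0,0,0.0005,0,0,0,0.0005,0,0,0,0,0]

```text
time_s: 21.48
ee_pos: [590.6, 63.2, 43.9]
orientation: [[-0.045, 0.999, -0.03], [-0.01, -0.031, -0.999], [-0.999, -0.044, 0.012]]
ft_force: [-0.5, 3.4, -1.7]
opening: 0.4
```

>>> carry_out:
  plan: [0,0,0.0005,0,0,0,0.0005,0,0,0,0,0]

```text
time_s: 21.85
ee_pos: [590.6, 62.2, 43.9]
orientation: [[-0.045, 0.999, -0.03], [-0.01, -0.031, -0.999], [-0.999, -0.044, 0.012]]
ft_force: [-0.6, 4.8, -0.6]
opening: 0.4
```

```bash
python3 go.py 592 70 44 -1.7; python3 pins.py
```

```text
t 21.85 pos [590.6  62.2  43.9] yang -1.76 F [-0.61  4.75 -0.58] open 0.3524214320375899
shift tool mm [-0.2  1.2 -7.8] roll -0.06 xdir [-0.045 -0.01  -0.999]
top (20, [267.1, 148.0], [630.4, -55.6, 50.5])
top (19, [294.8, 149.8], [623.8, -143.9, 51.0])
top (17, [265.4, 175.9], [541.2, -49.2, 49.5])
top (16, [293.1, 177.7], [534.6, -136.7, 50.6])
scene (19, [247.4, 198.2], [545.2, -48.8, 49.4])
scene (17, [225.5, 208.6], [538.0, -137.3, 48.2])
scene (18, [259.4, 217.3], [633.4, -55.2, 48.6])
scene (19, [237.3, 228.2], [627.1, -143.5, 49.9])
```

The plate has shifted 12 mm towards the backstop, so the stop should be close. I take finer steps.

>>> carry_out:
  plan: [0,0,0.0005,0,0,0,0,0]

```text
time_s: 22.2
ee_pos: [590.6, 61.8, 44.0]
orientation: [[-0.045, 0.999, -0.03], [-0.01, -0.031, -0.999], [-0.999, -0.044, 0.011]]
ft_force: [-1.3, 4.1, -1.2]
opening: 0.3
```

>>> carry_out:
  plan: [0,0,0.0005,0,0,0,0,0]

```text
time_s: 22.45
ee_pos: [590.5, 61.3, 44.0]
orientation: [[-0.045, 0.999, -0.03], [-0.01, -0.031, -0.999], [-0.999, -0.044, 0.011]]
ft_force: [-0.8, 3.0, -1.3]
opening: 0.5
```

>>> carry_out:
  plan: [0,0,0.0005,0,0,0,0,0]

```text
time_s: 22.7
ee_pos: [590.5, 60.7, 43.9]
orientation: [[-0.045, 0.999, -0.03], [-0.01, -0.031, -0.999], [-0.999, -0.044, 0.012]]
ft_force: [-1.3, 4.5, -1.5]
opening: 0.2
```

>>> carry_out:
  plan: [0,0,0.0005,0,0,0,0,0]

```text
time_s: 22.95
ee_pos: [590.5, 60.3, 44.0]
orientation: [[-0.045, 0.999, -0.03], [-0.01, -0.031, -0.999], [-0.999, -0.044, 0.011]]
ft_force: [-0.8, 4.5, -1.4]
opening: 0.6
```

>>> carry_out:
  plan: [0,0,0.0005,0,0,0,0,0]

```text
time_s: 23.2
ee_pos: [590.5, 60.3, 44.0]
orientation: [[-0.045, 0.999, -0.03], [-0.01, -0.03, -0.999], [-0.999, -0.044, 0.011]]
ft_force: [-1.0, 6.6, -0.8]
opening: 0.6
```

>>> carry_out:
  plan: [0,0,0.0005,0,0,0,0,0]

```text
time_s: 23.45
ee_pos: [590.5, 60.2, 44.0]
orientation: [[-0.045, 0.999, -0.029], [-0.009, -0.03, -1.0], [-0.999, -0.044, 0.01]]
ft_force: [-0.3, 6.5, -1.7]
opening: 0.7
```

The tip stands at y≈60.3 and the force rises, so the hard stop is felt. I lean in gradually.

>>> carry_out:
  plan: [0,0,0.0005,0,0,0,0.0005,0,0,0,0,0]

```text
time_s: 23.82
ee_pos: [590.5, 60.1, 44.0]
orientation: [[-0.044, 0.999, -0.029], [-0.008, -0.029, -1.0], [-0.999, -0.044, 0.01]]
ft_force: [0.3, 8.8, -2.6]
opening: 0.4
```

>>> carry_out:
  plan: [0,0,0.0005,0,0,0,0.0005,0,0,0,0,0]

```text
time_s: 24.2
ee_pos: [590.4, 59.9, 44.0]
orientation: [[-0.044, 0.999, -0.028], [-0.007, -0.029, -1.0], [-0.999, -0.044, 0.009]]
ft_force: [-0.4, 11.4, -1.6]
opening: 0.6
```

About 2.5 N/mm, so 1.4 mm more gives ~15 N. Then I hold for over 1 s.

>>> carry_out:
  plan: [0,0,0.0005,0,0,0,0.0005,0,0,0,0.0004,0,0,0,0,0]

```text
time_s: 24.7
ee_pos: [590.4, 59.7, 44.1]
orientation: [[-0.044, 0.999, -0.028], [-0.006, -0.028, -1.0], [-0.999, -0.044, 0.007]]
ft_force: [0.5, 15.2, -3.7]
opening: 0.5
```

>>> carry_out:
  plan: [0,0,0,0,0,0,0,0]

```text
time_s: 24.95
ee_pos: [590.4, 59.8, 44.1]
orientation: [[-0.044, 0.999, -0.027], [-0.006, -0.028, -1.0], [-0.999, -0.044, 0.007]]
ft_force: [-0.6, 14.5, -3.3]
opening: 0.6
```

>>> carry_out:
  plan: [0,0,0.0001,0,0,0,0,0,0,0,0,0,0,0,0,0,0,0,0,0,0,0,0,0,0,0,0,0,0,0,0,0,0,0,0,0,0,0,0,0]

```text
time_s: 26.2
ee_pos: [590.4, 59.8, 44.1]
orientation: [[-0.044, 0.999, -0.027], [-0.006, -0.028, -1.0], [-0.999, -0.044, 0.007]]
ft_force: [-0.9, 14.6, -2.6]
opening: 0.7
```

>>> carry_out:
  plan: [0,0,-0.002,0,0,0,-0.003,0,0,0,-0.003,0,0,0,-0.005,0,0,0,-0.01,0,0,0,-0.015,0,0,0,-0.015,0,-0.02,0,0,0,-0.025,0,0,0,-0.025,0,0,0,-0.02,0,0,0,0,0,0,0]

```text
time_s: 27.7
ee_pos: [597.5, 109.6, 136.2]
orientation: [[-0.04, 0.999, -0.031], [-0.01, -0.031, -0.999], [-0.999, -0.04, 0.011]]
ft_force: [-0.2, 0.7, -0.2]
opening: 0.4
```

```bash
python3 go.py 592 70 44 -1.7; python3 pins.py
python3 - <<'E'
from h import *
from m import measure
for n in('top','scene'):
    c,o=measure(n+'10.png',n)
    for x in o: print(n,x)
a=cv2.imread('pics/top10.png')[120:205,210:330]; b=cv2.imread('pics/scene10.png')[165:250,200:320]
cv2.imwrite('pics/c10.png',cv2.resize(np.hstack([a,b]),None,fx=3.3,fy=3.3,interpolation=cv2.INTER_CUBIC))
E
```

```text
t 27.7 pos [597.5 109.6 136.2] yang -1.78 F [-0.25  0.71 -0.22] open 0.41389475282498545
shift tool mm [92.7 -0.6 38.8] roll -0.08 xdir [-0.04  -0.01  -0.999]
top (17, [267.6, 148.1], [630.3, -57.2, 50.2])
top (16, [295.5, 150.0], [623.4, -146.1, 50.5])
top (18, [265.9, 175.7], [541.7, -50.7, 49.5])
top (15, [293.7, 177.5], [535.2, -138.4, 51.2])
scene (18, [246.6, 198.3], [543.6, -51.1, 48.5])
scene (13, [224.9, 208.7], [538.1, -139.5, 50.3])
scene (16, [258.9, 217.3], [632.8, -57.2, 49.5])
scene (18, [236.4, 228.4], [626.0, -146.4, 49.4])
blue [239 135  33  25 202] [652.9 -12.   12. ]
blue [237 137  74  58 733] [ 556.6 -111.7   12. ]
top (np.int32(6), array([216.8, 136.7]), array([674.8, 106.6,  25. ]))
top (np.int32(4), array([219. , 147.5]), array([638.9,  99.6,  25. ]))
top (np.int32(4), array([219. , 154.8]), array([615. ,  99.6,  25. ]))
top (np.int32(73), array([237.9, 161.3]), array([593.1,  38.6,  25. ]))
top (np.int32(4), array([214.8, 157. ]), array([607.7, 113.3,  25. ]))
top (np.int32(4), array([218.8, 167.5]), array([573.2, 100.4,  25. ]))
top (np.int32(4), array([228.5, 166.8]), array([575.4,  68.9,  25. ]))
top (np.int32(7), array([215. , 170.6]), array([563.3, 112.5,  25. ]))
top (np.int32(4), array([222. , 183.5]), array([521.1,  89.9,  25. ]))
top (np.int32(6), array([218.8, 186. ]), array([513.1, 100.1,  25. ]))
top (np.int32(5), array([215.2, 193.4]), array([489.3, 111.8,  25. ]))
top (np.int32(4), array([225. , 194.5]), array([485.5,  80.4,  25. ]))
top (np.int32(4), array([220.5, 195.8]), array([481.6,  94.8,  25. ]))
top (np.int32(4), array([214.2, 196.5]), array([479.4, 114.8,  25. ]))
blue [243 188  24  13  79] [523.6  -2.9  12. ]
blue [208 199  83  53 599] [ 622.5 -104.1   12. ]
scene (np.int32(66), array([275.4, 196.9]), array([585.4,  48.3,  25. ]))
```

View pics/c10.png

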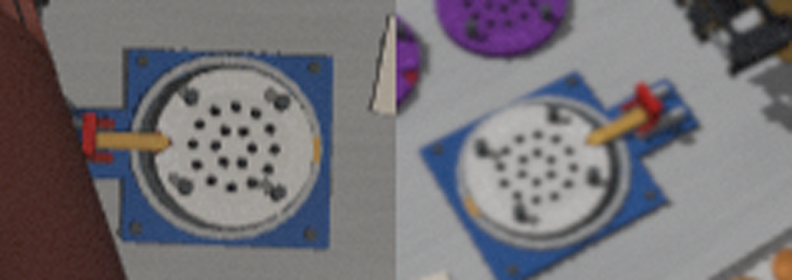

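```bash
python3 -c "
from workcell import *
print(close_job())"
```

```text
the job is handed in; nothing more can be done
None
```

I turned the plate until its notch faced the bolt, slid the bolt home, wedged it with a steady push, and handed the job in at about 28 s. No verdict came back.

- **Turning:** I turned the plate about 72° by one pin, with the fingers straddling it. The readings stayed at about 2 N.
- **Bolt travel:** The bolt slid at 3–5 N and the plate moved about 13 mm onto the backstop. The hard stop came at about 35 mm of travel.
- **Wedging:** I leaned on the tab at 14.5–15.2 N for about 1.5 s, then let go and lifted clear.
- **Last checks:** Both cameras show the nose in the notch, the plate against the backstop and the bolt where I left it. The wrist reads under 1 N. Nothing but the plate and bolt was touched or pushed.

**What disagreed or went wrong:**
- The pins put the plate about 2° off the holder's axis (about 86° against 87.5–88.5°). The two cameras differ by 2–3 mm on lateral position. I left it, since the bolt had centred the notch.
- The wrist joint hit its range once while turning in free air, which left the tool tilted about 2.5°. I rolled the other way, and the tilt did not matter for the push.

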